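# Release a spent filter cartridge and stand it in the drip tray

### The arm

A 6-joint arm with a two-finger parallel gripper is mounted at the origin on a cart in front of the work surface, level with it; the furniture and walls round the work are solid. World frame = base frame: x ahead of the robot, y to its left, z up, the work surface at z = 0. Lengths are in m, angles in rad, forces in N, time in s.
With the tool pointing down it reaches from about 0.3 to 0.875 m from the base axis. Payload 6.4 kg.
Tool frame: the origin (TCP) lies midway between the tips of the shut fingers; the grasp point (between the pads) lies 19 mm behind it; z points along the fingers, y is the line along which they close (so a half turn about z gives the same grasp; the last joint's range is limited). The gripper opens to 85 mm and grips with 20 to 120 N. Pads are 22 mm wide; open, the fingers measure 114 mm over their backs; the gripper's body (76 mm by 85 mm) begins 54 mm behind the grasp point. The pads swing forward as they close: fully open they stand 13 mm farther back than shut.
Start: joints at [-1.519, 0.181, 1.607, -0, 1.354, -0.206], TCP at [0.147, -0.556, 0.231] pointing down, gripper open.
Joint ranges: [-2.99, 2.99], [-0.89, 2.07], [0.3, 2.58], [-1.14, 4.28], [0, 2.63], [-3.12, 3.12]. Speed limits (rad/s): [2.57, 2.57, 3.01, 3.14, 3.14, 3.14].

### API

Orientations are given as a unit quaternion [x, y, z, w].
In Python, from bench import robot gives the robot as it stands. Calls block until the motion is done:
- robot.move_pose(position, orientation): joint-space move of the TCP to a pose.
- robot.servo_line(position, attitude=None, max_speed=0.15, guard=None): straight line of the TCP; attitude=None keeps the orientation; max_speed is the mean speed in m/s. With guard (N) it stops when the force on the tool has changed by that much, and returns True; else False.
- robot.move_j(angles): joint-space move.
- robot.grip(opening, f_grip=None): finger opening in m; f_grip is the grip in N (None keeps the last); returns when the fingers have stopped.
- robot.pause(seconds).
- robot.solve_ik(position, orientation): joint angles nearest the present ones, or None.
- robot.read_camera(name): name is "scene" or "top" or "wrist"; returns a dict with "pixels" (384x512x3 uint8, red, green, blue), "fx", "fy", "cx", "cy" (pixels), "distortion" ([k1, k2, p1, p2, k3] as OpenCV has them; the pictures are not rectified), "pose" (4x4, takes a point from camera to world coordinates). Camera axes: x right, y up, looking along -z (the intrinsics and any distortion apply to the point x, -y, -z); pixel columns grow to the right and rows downward; lengths in m; the calibration is good to about 2 mm. A picture is of the moment at which its call begins. There is no depth.
A pose or a line that the arm cannot do raises robot.Unreachable and nothing moves.
- robot.job_done(): hands the job in; it is judged then, once.
Readings, each from a call of its own:
- robot.current_clock(): time.
- robot.current_joint_pos(): joint angles.
- robot.current_qvel(): joint speeds.
- robot.current_tau(): joint torques, N m.
- robot.current_eef_pos(): TCP position.
- robot.current_eef_rot(): TCP orientation.
- robot.current_ft_force(): force on the tool from outside, world axes, zero at the start.
- robot.current_wrist_torque(): the same for the moment, N m.
- robot.current_grip_width(): finger opening in m.
- robot.current_finger_force(): force on a finger pad.
Only numpy, scipy, OpenCV 4.12 (cv2) and the standard library are available. Lean on these libraries where they do the work, as an engineer would, in place of code of your own. Each camera call takes 0.05 s, during which the arm holds its last target. There are 200 camera calls.

### The job

Take the spent brown filter cartridge out of the sloping holder: press it inward until its catch lets go and it springs out, then draw it straight out of its bay and set it down gently, upright on its foot, in the green drip tray beside the jar that stands there. Leave the blue-handled cartridge latched in its bay, do not shove or knock over the jar or the bottles and cylinder round about, and let go at the end.

Things in the scene. Friction and masses are not known exactly. Their poses are not given: they have to be found in the camera images.
- bay_block: White block, 88x152x130 mm, of the fixed holder. Origin in the mouth plane, midway between the bays, 127 mm above the worktop; z points straight out of the bays (35 deg from vertical, leaning to the robot's left), x to the right and up, y away from the robot. Bay axes at x=0, y=+35 (far) and -35 mm (near); which cartridge is in which varies. Block spans x -27..61, y -76..76 mm; nothing above z=0.
- catch_far (a joint): Orange rocker catch (rad) at the back (+x) of the far bay (y=+35 mm): 0 holds the cartridge by the rear edge of its cap, so it cannot be pulled out; over about 0.4 it is free. Pushing the cartridge 5 to 7 mm further in (7 to 15 N along the block's -z; hard stop at 10 mm) swings it back, and it stays back.
- catch_near (a joint): The same catch of the near bay (y=-35 mm).
- ejector_far (a joint): Spring ejector (m) under the far bay's cartridge: 0 latched, -0.010 pushed fully in, +0.032 sprung out. After the catch is off and the push withdrawn, it lifts the cartridge 32 mm along the block's +z and holds it there; it then slides out freely along +z, 1 to 2 mm play, and its foot clears the mouth after 80 mm more.
- ejector_near (a joint): The same ejector of the near bay.
- spent_grip (a point): Centre of the spent cartridge's handle rib; z from foot to handle, x across the rib (in the bay parallel to bay_block's axes). Rib brown, 14 mm thick (x), 44 wide (y), 34 tall (z, +-17 about here), on a brown cap. Latched: this point is 1 mm below the mouth plane, rib top 16 mm out. Sprung out: 31 mm above it, cap top 14 mm above it.
- spent_centre (a point): Centre of the spent cartridge (brown cap, beige pleated body), 64 mm above its foot, 128 mm overall; the rib's centre is 47 mm higher and 7 mm to +x. Body 40 (x) by 60 (y) by 80 mm tall, flat foot; cap 54x60x14 mm, overhanging the body by 14 mm on +x only. 0.1 to 0.2 kg.
- fresh_grip (a point): Centre of the handle rib of the other cartridge (white body, blue cap and rib), of the same shape, latched in the other bay; to be left alone.
- fresh_centre (a point): Centre of that other cartridge, as spent_centre.
- tray: Green open drip tray, fixed on the worktop along the sink's front edge: 110 mm (x) by 250 mm (y) outside, 22 mm high, walls and floor 4 mm. Origin: centre of its underside; y runs along its length.
- jar_centre (a point): Centre of the sample jar with a teal lid that stands in the tray, diameter 59 mm, 65 mm tall; there is always more than 80 mm of free floor on one side of it at least.
- amber_bottle_centre (a point): Centre of a brown bottle with a black cap, diameter 66 mm, 138 mm tall, near the holder's left side.
- cylinder_centre (a point): Centre of a white measuring cylinder with a blue foot, standing between holder and tray, 62 mm across the foot, 30 mm across the tube, 197 mm tall.
- reagent_bottle_centre (a point): Centre of a clear bottle with a blue cap, diameter 56 mm, 108 mm tall. It and the amber bottle stand one in front of the holder's left side and one behind it by the sink; which is where varies.

How it is judged:
By the outcome, as a careful person would: the job done as asked, in the order asked, and still so for the second after the job is handed in, with the robot touching nothing.
It also fails if it takes over 45 s, if anything falls off the work surface, if the arm or the gripper's body presses on something with over 40 N, if the wrist force passes 120 N, or if a joint passes its speed limit or range.

## Working session

There is one attempt and no reset: what is moved stays moved. The work goes in short steps, each a Python script; the robot and the scene stay as the last script left them, time stands still between calls to the robot, and variables do not carry over. Pictures are saved under pics/ and viewed, at most 10 in all, crops included, and the job is handed in when it is done.

```bash
ls; mkdir -p pics; python3 - <<'E'
from bench import robot
import cv2
for n in("scene","top"):
    c=robot.read_camera(n); cv2.imwrite(f"pics/{n}0.png",cv2.resize(c["pixels"][:,:,::-1],(800,600)))
    print(n,c["fx"],c["fy"],c["cx"],c["cy"],c["distortion"],c["pose"])
E
```

```text
pics
scene 470.00472358117935 470.00472358117935 251.51739200583276 199.98443385894973 [-0.17209896  0.          0.          0.          0.        ] [[-0.72452322  0.50957016 -0.46411675  0.01375188]
 [-0.6891337  -0.54794743  0.47418178  0.55782083]
 [-0.0126827   0.6633942   0.7481626   0.96180231]
 [ 0.          0.          0.          1.        ]]
top 456.3488567241807 456.3488567241807 256.76387488644434 191.85230436468547 [-0.16755115  0.          0.          0.          0.        ] [[ 2.81109833e-02  9.95365360e-01 -9.19650592e-02  4.20614836e-01]
 [-9.99604806e-01  2.79982730e-02 -2.51576968e-03  2.22869825e-02]
 [ 7.07528328e-05  9.19994359e-02  9.95759057e-01  1.08837492e+00]
 [ 0.00000000e+00  0.00000000e+00  0.00000000e+00  1.00000000e+00]]
```

View pics/scene0.png

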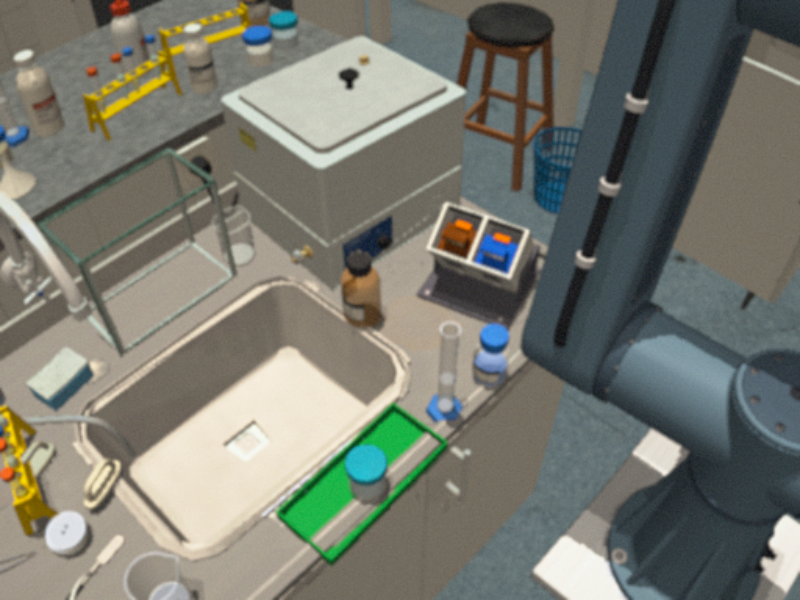

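View pics/top0.png

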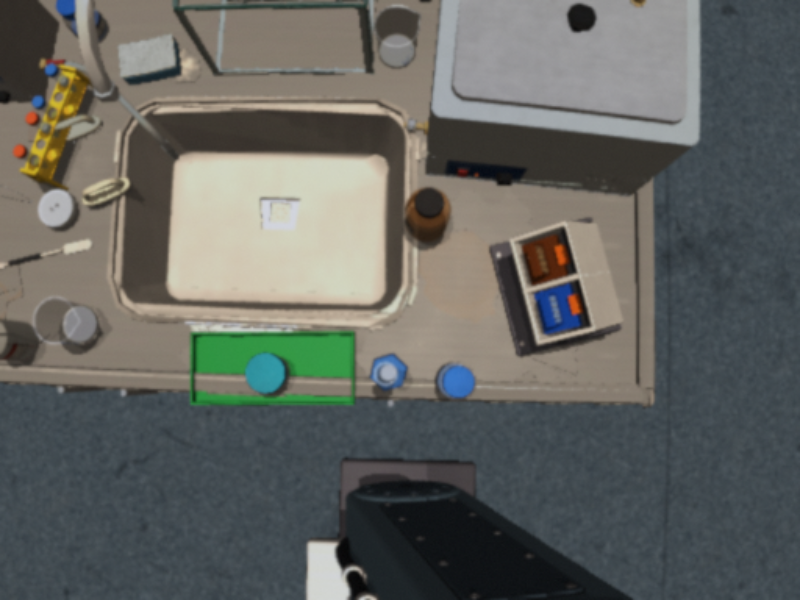

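The spent cartridge is in the far bay: scene (457,237) and top (545,257). The jar is at top (266,373), left of the tray's middle. The right half of the tray is free, and the cylinder, the reagent bottle and the amber bottle are visible. Next I'll take enlarged crops of the holder.

```bash
cat > h.py <<'E'
from bench import robot
import cv2, numpy as np
from scipy.spatial.transform import Rotation as R
from scipy.optimize import least_squares
def project(c,P):
    T=np.linalg.inv(c["pose"]); p=(np.atleast_2d(P)@T[:3,:3].T+T[:3,3])*[1,-1,-1]
    K=np.array([[c["fx"],0,c["cx"]],[0,c["fy"],c["cy"]],[0,0,1.]])
    return cv2.projectPoints(p,np.zeros(3),np.zeros(3),K,np.array(c["distortion"]))[0][:,0]
def onplane(c,uv,z):
    K=np.array([[c["fx"],0,c["cx"]],[0,c["fy"],c["cy"]],[0,0,1.]])
    q=cv2.undistortPoints(np.array([[uv]],float),K,np.array(c["distortion"]))[0,0]
    d=c["pose"][:3,:3]@[q[0],-q[1],-1]; o=c["pose"][:3,3]
    return o+d*(z-o[2])/d[2]
s,co=np.sin(np.radians(35)),np.cos(np.radians(35))
B0=np.array([[0,1,0],[-co,0,s],[s,0,co]])  # columns x,y,z at yaw 0
def block(x,y,yaw):
    return R.from_euler('z',yaw).as_matrix()@np.array([[0,1,0],[-co,0,s],[s,0,co]]), np.array([x,y,.127])
E
python3 - <<'E'
from h import *
A=cv2.resize
c=robot.read_camera("scene")["pixels"][:,:,::-1]; t=robot.read_camera("top")["pixels"][:,:,::-1]
a=A(c[120:210,265:355],(540,540),interpolation=cv2.INTER_CUBIC)   # 6x
b=A(t[135:230,310:405],(570,570),interpolation=cv2.INTER_CUBIC)   # 6x
cv2.imwrite("pics/a.png",a); cv2.imwrite("pics/b.png",b)
E
```

```text
(no output)
```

View pics/a.png

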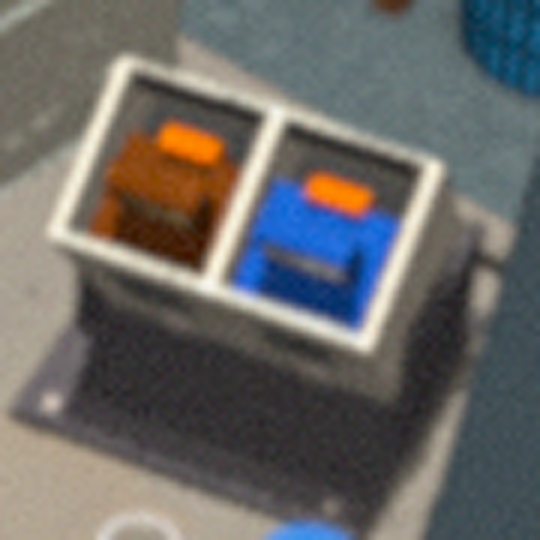

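View pics/b.png

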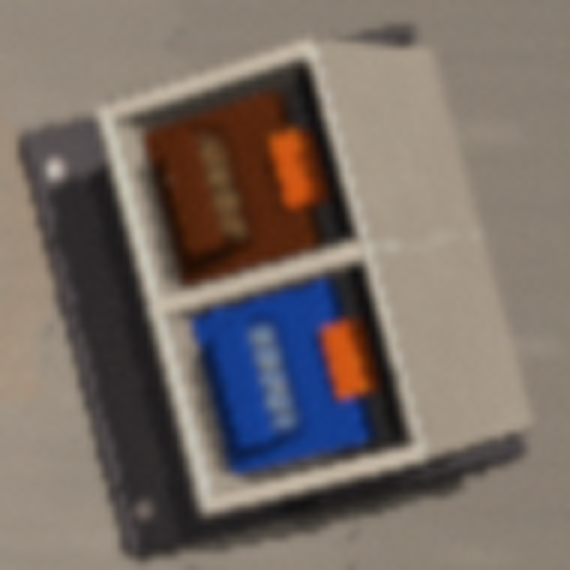

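Mouth corners, in the order (-x,+y), (+x,+y), (+x,-y), (-x,-y):
- **Scene crop:** (55,232), (122,60), (440,162), (370,350)
- **Top crop:** (102,110), (315,40), (424,455), (205,515)

```bash
python3 - <<'E'
from h import *
c=robot.read_camera("scene");t=robot.read_camera("top")
C=np.array([[-27,76,0],[61,76,0],[61,-76,0],[-27,-76,0]])/1e3
a=(np.array([[55,232],[122,60],[440,162],[370,350]])+.5)/6-.5+[265,120]
b=(np.array([[102,110],[315,40],[424,455],[205,515]])+.5)/6-.5+[310,135]
def f(p):
    M,o=block(*p); P=C@M.T+o
    return np.r_[(project(c,P)-a).ravel(),(project(t,P)-b).ravel()]
r=least_squares(f,[.55,-.35,0.2]); print("block",r.x,"deg",np.degrees(r.x[2])); print(r.fun.round(2).tolist())
P=lambda u,v,z:onplane(t,[(u+.5)*.64-.5,(v+.5)*.64-.5],z).round(4)
for n,u,v,z in [("tray",192,333,.022),("tray",355,332,.022),("tray",355,404,.022),("tray",192,404,.022),("jar",266,373,.065),("cyl",388,372,.01),("reag",457,381,.108),("amber",430,203,.138)]: print(n,P(u,v,z)[:2])
P=lambda u,v,z:onplane(c,[(u+.5)*.64-.5,(v+.5)*.64-.5],z).round(4)
for n,u,v,z in [("jar",366,464,.065),("reag",494,336,.108),("amber",358,262,.138),("cyltop",451,329,.197)]: print(n,P(u,v,z)[:2])
M,o=block(*r.x); print(M.round(3)); print("spent grip",o+M@[.007,.035,-.001])
E
```

```text
block [ 0.5330567  -0.16435501  0.26734347] deg 15.317652635103498
[-1.35, 0.6, 0.02, -1.24, 0.89, -0.24, -0.08, 0.21, -0.88, -0.15, 0.35, -0.64, 1.04, 1.01, -0.46, 0.21]
tray [0.4599 0.3415]
tray [0.4691 0.0932]
tray [0.3619 0.0898]
tray [0.3527 0.3367]
jar [0.4043 0.2168]
cyl [0.4108 0.0423]
reag [ 0.4019 -0.0545]
amber [ 0.642  -0.0104]
jar [0.4042 0.2188]
reag [ 0.3994 -0.0531]
amber [ 0.641  -0.0045]
cyltop [0.4101 0.0409]
[[ 0.216  0.964 -0.152]
 [-0.79   0.264  0.553]
 [ 0.574  0.     0.819]]
spent grip [ 0.56847965 -0.16119263  0.13019588]
```

```bash
cat >> h.py <<'E'
M,o=block(0.5331,-0.1644,0.2673)
def quat(sg):  # tool z = -z_b, tool y = sg*x_b
    z=-M[:,2]; y=sg*M[:,0]; return R.from_matrix(np.c_[np.cross(y,z),y,z]).as_quat()
def bp(x,y,z): return o+M@[x,y,z]
ty=2.1
def pq(sg): # upright; cartridge x = sg2*tray y
    y=np.array([-np.sin(np.radians(ty)),np.cos(np.radians(ty)),0])*sg; z=np.array([0,0,-1.]); return R.from_matrix(np.c_[np.cross(y,z),y,z]).as_quat()
E
python3 - <<'E'
from h import *
for sg in(1,-1):
    for z in(.016,.1,.15,.25): 
        q=robot.solve_ik(bp(.007,.035,z),quat(sg)); print(sg,z,None if q is None else np.round(q,2))
for sg in(1,-1):
  for z in (.1,.35): print("place",sg,z,np.round(robot.solve_ik([.41,.142,z],pq(sg)),2))
E
```

```text
1 0.016 [-0.18  0.24  1.86 -0.73  0.89  1.55]
1 0.1 [-0.09  0.12  1.84 -0.67  1.05  1.51]
1 0.15 [-0.04  0.06  1.81 -0.64  1.15  1.5 ]
1 0.25 [ 0.07 -0.01  1.72 -0.62  1.35  1.49]
-1 0.016 [-0.18  0.24  1.86 -0.73  0.89 -1.59]
-1 0.1 [-0.09  0.12  1.84 -0.67  1.05 -1.63]
-1 0.15 [-0.04  0.06  1.81 -0.64  1.15 -1.64]
-1 0.25 [ 0.07 -0.01  1.72 -0.62  1.35 -1.65]
place 1 0.1 [ 0.06  0.04  2.06 -0.    1.04 -1.55]
place 1 0.35 [ 0.06 -0.23  1.77 -0.    1.6  -1.55]
place -1 0.1 [ 0.06  0.04  2.06 -0.    1.04  1.59]
place -1 0.35 [ 0.06 -0.23  1.77 -0.    1.6   1.59]
```

```bash
python3 - <<'E'
from h import *
robot.move_pose(bp(.007,.035,.25),quat(1)); robot.grip(0,40)
robot.servo_line(bp(.007,.035,.13),max_speed=.2)
w=robot.read_camera("wrist"); np.save("w.npy",w,allow_pickle=True)
im=w["pixels"][:,:,::-1].copy()
for x in(0,.014):
  for y in (.013,.057): 
    u=project(w,bp(x,y,.016))[0]; print(u); cv2.circle(im,tuple(int(v) for v in u.round()),1,(0,255,0),-1)
for x,y in((-.027,.076),(.061,.076),(.061,-.076),(-.027,-.076)):
    u=project(w,bp(x,y,0))[0]; print(u)
    if abs(u).max()<600: cv2.circle(im,tuple(int(v) for v in u.round()),1,(255,0,255),-1)
cv2.imwrite("pics/w.png",cv2.resize(im,(800,600))); print(robot.current_clock(),robot.current_grip_width())
E
```

```text
[257.04925046 215.31479867]
[256.55314543 163.16976843]
[274.02869083 215.30137535]
[274.45074961 163.15558944]
[223.39981529 135.56827398]
[332.35024316 135.443042  ]
[322.32953122 295.63936066]
[229.88514862 295.66562866]
4.2583 -0.00030542810144398104
```

View pics/w.png

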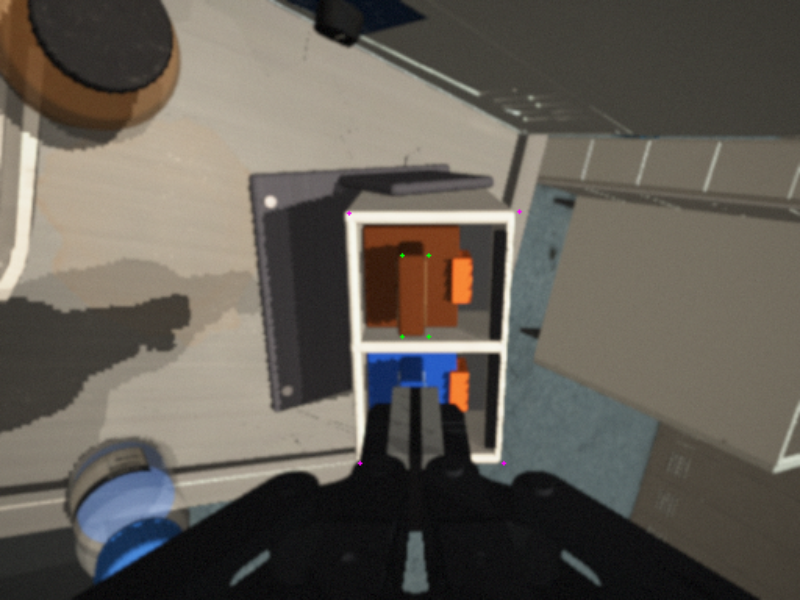

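The wrist view matches the model within about 1.5 mm. The rib spans x 399–426 against a predicted 402–429, so I shift −1.3 mm in block x. Now the press.

```bash
sed -i 's/^def bp.*/def bp(x,y,z): return o+M@[x-.0013,y,z]/' h.py; python3 - <<'E'
from h import *
def zb(): return ((robot.current_eef_pos()-o)@M[:,2]).round(4)
robot.servo_line(bp(.007,.035,.024),max_speed=.15)
h=robot.servo_line(bp(.007,.035,.0085),max_speed=.02,guard=25)
print(h,zb(),robot.current_ft_force().round(1))
robot.servo_line(bp(.007,.035,.10),max_speed=.1); robot.pause(.3)
w=robot.read_camera("wrist"); im=w["pixels"][:,:,::-1].copy()
for x in(0,.014):
  for y in (.013,.057):
    u=project(w,bp(x,y,.048))[0]; cv2.circle(im,tuple(int(v) for v in u.round()),1,(0,255,0),-1)
cv2.imwrite("pics/w2.png",cv2.resize(im,(800,600))); print(robot.current_clock())
E
```

```text
False 0.0092 [-3.   6.   5.8]
7.4583
```

View pics/w2.png

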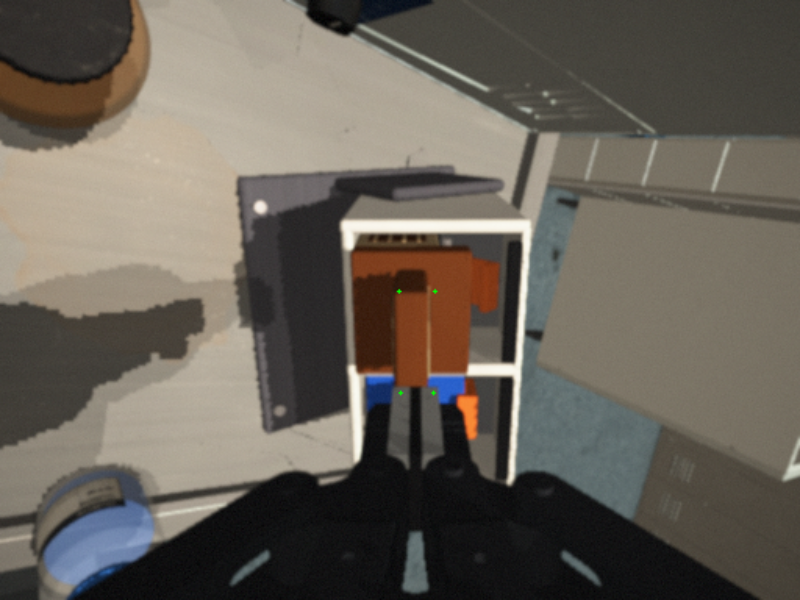

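It sprang out, with the rib at x 394–429, y 291–386. That is a further ~1.5 mm toward −x. Now grasp, draw out and carry.

```bash
sed -i 's/x-.0013/x-.0027/' h.py; python3 - <<'E'
from h import *
robot.grip(.05,45)
robot.servo_line(bp(.007,.034,.0195),max_speed=.1)
robot.grip(0,45); print("w",robot.current_grip_width(),robot.current_ft_force().round(1))
h=robot.servo_line(bp(.007,.034,.135),max_speed=.08,guard=25)
print(h,"w",robot.current_grip_width(),robot.current_ft_force().round(1))
if not h:
    robot.servo_line(bp(.007,.034,.26),max_speed=.15)
    robot.move_pose([.41,.136,.36],pq(-1)); robot.pause(.3)
    print(robot.current_grip_width(),robot.current_ft_force().round(1))
c=[cv2.resize(robot.read_camera(n)["pixels"][100:384,130:400,::-1],(400,420)) for n in("scene","wrist")]
cv2.imwrite("pics/c.png",np.hstack(c)); print(robot.current_clock(),robot.current_eef_pos())
E
```

```text
w 0.012999908262425657 [0.6 2.3 1.4]
False w 0.013452682478928052 [-0.1  0.2 -0.5]
0.013505796340541132 [ 0.1  0.7 -0.9]
13.0917 [0.4100722  0.13590797 0.35959079]
```

View pics/c.png

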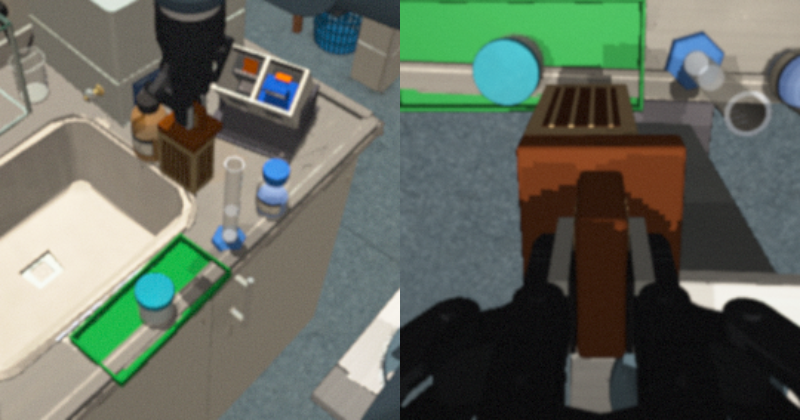

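The cartridge is held square, and the wrist view shows the cap straight between the pads. Now I lower it with a force guard.

```bash
python3 - <<'E'
from h import *
robot.servo_line([.413,.136,.125],max_speed=.15); robot.pause(.2)
h=robot.servo_line([.413,.136,.095],max_speed=.015,guard=3)
print(h,robot.current_eef_pos(),robot.current_ft_force().round(1))
if h:
    robot.grip(.04); robot.pause(.2)
    robot.servo_line([.413,.136,.20],max_speed=.1)
    robot.servo_line([.413,.136,.33],max_speed=.2)
    robot.move_j([-.6]+list(robot.current_joint_pos()[1:])); robot.pause(.3)
c=[cv2.resize(robot.read_camera("scene")["pixels"][100:384,130:400,::-1],(400,420)),cv2.resize(robot.read_camera("top")["pixels"][100:290,100:420,::-1],(400,237))]
c[1]=np.vstack([c[1],np.zeros((183,400,3),np.uint8)])
cv2.imwrite("pics/d.png",np.hstack(c)); print(robot.current_clock())
E
```

```text
True [0.41310882 0.1360698  0.10289966] [1.2 0.3 3.6]
20.3333
```

View pics/d.png

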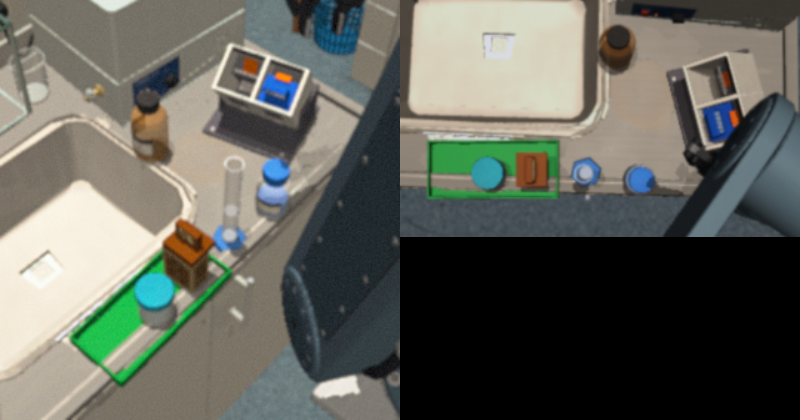

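The cartridge stands upright in the tray beside the jar, at scene (188,255). The blue cartridge is still latched, everything else is undisturbed, and the gripper is clear at z≈0.33.

```bash
python3 -c "
from bench import robot
print(robot.current_ft_force().round(1), robot.job_done())"
```

```text
the job is handed in; nothing more can be done
[-0.7 -0.6 -0.3] None
```

The job is handed in: the spent cartridge was pressed, released and drawn out, and it now stands upright in the drip tray beside the jar; the blue-handled cartridge is still latched, the jar, bottles and cylinder look undisturbed, and the gripper is clear.

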